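Pack the door-hanging kit

TASK

Pack the door-hanging kit into the foam-lined tray: lay the chisel, the shorter screwdriver (the cross-head one), the tape measure and the wooden wedge each in the pocket cut to its size, fully down on the floor of the pocket, either way round. The file, the longer screwdriver and the plain wooden block look similar but are not part of the kit: leave them where they lie on the bench.

Things in the scene. Friction and masses are not known exactly. Their poses are not given: they have to be found in the camera images.
- chisel_axis (a point): KIT. Wood chisel, 220 x 30 x 30 mm, brown wooden handle, flat 18 mm wide steel blade, lying on the bench. This point: on the tool's axis, midway along its length, 14.5 mm above the bench. x along the tool towards the cutting edge: handle (round, 29 mm thick) from x = -110 to +5 mm, blade from there to +110. It can roll. It balances at x = -45 mm: grip the handle there.
- driver_cross_axis (a point): KIT. The shorter screwdriver (cross-head, blue handle), 177 x 25 x 25 mm, lying on the bench. This point: on the tool's axis, midway along its length, 12 mm above the bench. x along the tool towards the tip: handle (round, 24 mm thick) from x = -88 to +2 mm, 5 mm shank from there to +88. It can roll. It balances at x = -42 mm: grip the handle there.
- wedge: KIT. Pine wedge, 34 x 120 x 32 mm, lying on its broad face; origin at the centre of its underside, y along its length, 32 mm high at y = +60 sloping to 4 mm at y = -60 (21 mm at its balance point y = +14), 34 mm wide all along (x).
- tape_measure: KIT. Yellow tape measure with a black disc on its sides, standing upright, 37 (x) x 72 (y) x 64 (z) mm; origin at the centre of its underside. Grasp across x (37 mm).
- file: NOT KIT. Flat file with a light wooden handle, 285 x 29 x 28 mm, longer than the chisel and too long for any pocket. Origin under the middle of its length, x along the tool towards its tip (handle at -x).
- driver_flat: NOT KIT. The longer screwdriver (flat tip, red handle), 214 x 28 x 28 mm. Origin under the middle of its length, x along the tool towards its tip.
- block: NOT KIT. Plain rectangular block of beech, 52 x 110 x 42 mm, level on top (the wedge slopes). Origin at the centre of its underside, y along its length.
- pocket_chisel: Chisel insert: fixed black foam insert, 246 (x) x 62 mm, one of three side by side (64 mm pitch, order varies) in a steel tray (rim 22 mm up). Origin: centre of the underside, 2 mm above the bench; z up; grey pocket floor at z = 9 mm, top face at 18 mm. One pocket, 238 x 48 mm, centred on the origin; thumb notches halfway.
- pocket_driver: Screwdriver insert: fixed black foam insert, 246 (x) x 62 mm, one of three side by side (64 mm pitch, order varies) in a steel tray (rim 22 mm up). Origin: centre of the underside, 2 mm above the bench; z up; grey pocket floor at z = 9 mm, top face at 18 mm. One pocket, 195 x 43 mm, centred on the origin; thumb notches halfway.
- pocket_short: Two-pocket insert: fixed black foam insert, 246 (x) x 62 mm, one of three side by side (64 mm pitch, order varies) in a steel tray (rim 22 mm up). Origin: centre of the underside, 2 mm above the bench; z up; grey pocket floor at z = 9 mm, top face at 18 mm. Wedge pocket 136 x 52 mm, centre x = -51, y = 0 mm; tape-measure pocket 88 x 55 mm, centre x = +75, y = 0 mm; both things' length (y) along x.
There are look-alikes about, which are no part of the job. There is more than one size of the tape_measure; the job needs the middle-sized.

How it is judged:
By the outcome, as a careful person would: the job done as asked, in the order asked, and still so for the second after the job is handed in, with the robot touching nothing.
It also fails if it takes over 96 s, if anything falls off the work surface, if the arm or the gripper's body presses on something with over 40 N, if the wrist force passes 120 N, or if a joint passes its speed limit or range.

ROBOT

A 7-joint arm with a two-finger parallel gripper is mounted at the origin on a cart in front of the work surface, level with it; the furniture and walls round the work are solid. World frame = base frame: x ahead of the robot, y to its left, z up, the work surface at z = 0. Lengths are in m, angles in rad, forces in N, time in s.
With the tool pointing down it reaches from about 0.425 to 0.95 m from the base axis. Payload 16.7 kg.
Tool frame: the origin (TCP) lies on the centre line of the jaws, within the pads' length; the fingertips stand 25 mm ahead of it and the grasp point (between the pads) lies 6 mm ahead of it (manip.finger_overhang is the distance from the TCP to the fingertips, in m); z points along the fingers, y is the direction in which the jaws open and shut (so a half turn about z gives the same grasp; the last joint's range is limited). The gripper opens to 94 mm and grips with 3 to 60 N. Pads are 16 mm wide; open, the fingers measure 119 mm over their backs; the gripper's body (75 mm by 177 mm) begins 78 mm behind the grasp point.
Start: joints at [1.185, 0.426, 0.074, 1.606, -0.034, 1.111, -0.067], TCP at [0.158, -0.656, 0.23] pointing down, gripper open.
Joint ranges: [-2.85, 2.85], [-0.5, 2.14], [-1.23, 1.37], [0.21, 2.46], [-1.02, 4.16], [0.16, 2.05], [-2.73, 2.73]. Speed limits (rad/s): [1.89, 1.89, 2.39, 2.39, 3.01, 3.01, 3.01].

INTERFACE

Orientations are given as a 3x3 rotation matrix whose columns are the frame's x, y, z axes.
In Python, from cell import manip gives the robot as it stands.
- The arm moves only by the tool carry_out, never from a script. Its argument "rows" is one flat list of numbers, 5 for each row, row after row: the closure, from -1 (fully open) to 1 (shut), so that 0 is half open, then the shift along the tool's x, y, z in mm, then the turn about the tool's z in rad. A call has 1 to 20 rows; each row is the pose to reach, as a shift and turn from the pose measured when the call began, along the tool's axes at that moment; what a row does not reach only later rows make up. A row lasts 1/10 s, in which the tool goes at most 50 mm and 8.59 degrees, less where a joint would pass 70% of its speed; a pose out of reach is approached as far as the arm can. A call with a gripper value outside its range is refused whole. The fingers move at their own pace and stop on an object; "newtons" is the grip in N (left out, the last holds). Time passes only in rows, so rows that repeat a pose let the fingers close. It gives the time, the measured TCP pose, the force and the opening at its end, in the units of the state.
- manip.get_state(): the state, without advancing time (a new reading comes with each control period).
- manip.camera(name): name is "scene" or "top" or "wrist"; returns the picture (384x512x3 uint8, red, green, blue); there is no depth.
- manip.camera_params(name): a dict with "vfov" (degrees; the focal length in pixels is half the picture's height over the tangent of half this angle, whatever the lens; pixels are square), "cx", "cy" (the principal point, pixels), "R" (3x3) and "t" (3): a world point X has camera coordinates R X + t. Camera axes: x right, y down, z forward; pixel columns grow to the right and rows downward; lengths in m; the calibration is good to about 2 mm. A picture is of the moment at which its call begins: read the wrist's pose just before it. camera_params takes no time and is no camera call; for the wrist camera it gives the pose at the moment of the call.
- manip.finish_job(): hands the job in, once; it reports no verdict.
The state is a dict: "clock": time; "q": joint angles; "dq": joint speeds; "joint_efforts": joint torques, N m; "eef_pos": TCP position; "tcp_rot": TCP orientation; "force": force on the tool from outside, world axes, zero at the start; "torque": the same for the moment, N m; "finger_gap": finger opening in m.
Only numpy, scipy, OpenCV 4.12 (cv2) and the standard library are available. Lean on these libraries where they do the work, as an engineer would, in place of code of your own. Each camera call takes 0.05 s, during which the arm holds its last target.

## Working session

There is one attempt and no reset: what is moved stays moved. The work goes in short steps, Python scripts to look and compute and a tool call to move; the robot and the scene stay as the last step left them, time stands still between calls to the robot, and variables do not carry over. Pictures are saved under pics/ and viewed, and the job is handed in when it is done.

Besides the shell and the picture viewer there is one more tool, called in YAML: its name, and indented under it one key for each argument. carry_out: Moves the arm, as the interface text tells. Its arguments: {"type":"object","properties":{"rows":{"type":"array","items":{"type":"number"}},"newtons":{"type":"number"}},"required":["rows"]}

```bash
ls; mkdir -p pics
python3 - <<'E'
from cell import manip
import cv2,json
s=manip.get_state();print(s)
for n in ("scene","top"):
    p=manip.camera_params(n);print(n,p)
    cv2.imwrite(f"pics/{n}0.png",manip.camera(n)[:,:,::-1])
print(manip.finger_overhang)
E
```

```text
pics
{'clock': 0.0, 'q': array([ 1.18450385,  0.42670152,  0.07383683,  1.60658737, -0.03410965,
        1.11080121, -0.06711564]), 'dq': array([-1.47586981e-03,  2.90558213e-04, -1.72592223e-05, -1.74700556e-04,
        1.81418455e-03, -8.85415600e-04,  2.25304541e-04]), 'joint_efforts': array([ 3.51399449e-04, -9.35780954e+01,  3.66613001e+00, -4.54171872e+01,
       -4.90638439e-02,  2.00675300e-02,  4.16310195e-05]), 'eef_pos': array([ 0.15823669, -0.65578182,  0.22980417]), 'tcp_rot': array([[ 9.72104359e-01,  2.34548469e-01, -3.62687347e-04],
       [ 2.34548737e-01, -9.72103640e-01,  1.18434044e-03],
       [-7.47844539e-05, -1.23637036e-03, -9.99999233e-01]]), 'force': array([0.71565811, 0.16776372, 0.07505133]), 'torque': array([ 0.00572963, -0.01236616, -0.06175146]), 'finger_gap': 0.09374561181541644}
scene {'vfov': 50.989242026442795, 'cx': 260.1257556936744, 'cy': 192.92947962788955, 'R': array([[-0.85032861, -0.52619064,  0.0080408 ],
       [-0.21958922,  0.3408896 , -0.91409784],
       [ 0.4782487 , -0.77904922, -0.40541398]]), 't': array([0.4317115 , 0.15783839, 0.91462231])}
top {'vfov': 54.64965914498718, 'cx': 253.63374033432913, 'cy': 195.62470651930195, 'R': array([[ 0.01723127, -0.9998239 , -0.00743309],
       [-0.98833583, -0.01590729, -0.1514571 ],
       [ 0.15131219,  0.00995618, -0.98843588]]), 't': array([0.00435276, 0.51636344, 1.2769133 ])}
0.025
```

View pics/top0.png

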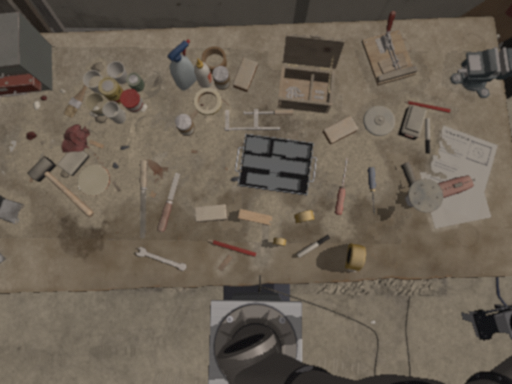

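View pics/scene0.png

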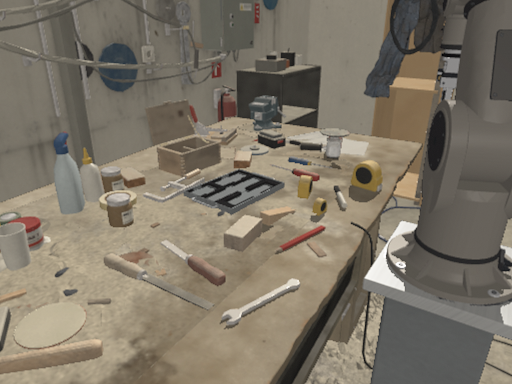

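```bash
cat > h.py <<'E'
import numpy as np, cv2
from cell import manip
def K(p):
    f=192/np.tan(np.radians(p['vfov'])/2); return f
def ray(p,uv,z):
    f=K(p);R=p['R'];t=p['t'];c=-R.T@t
    d=R.T@np.array([(uv[0]-p['cx'])/f,(uv[1]-p['cy'])/f,1.0])
    return c+d*(z-c[2])/d[2]
def proj(p,X):
    q=p['R']@np.array(X)+p['t'];f=K(p);return np.array([p['cx']+f*q[0]/q[2],p['cy']+f*q[1]/q[2]])
E
python3 - <<'E'
from h import *
im=cv2.imread("pics/top0.png")
cv2.imwrite("pics/topz.png",cv2.resize(im[120:290,130:400],None,fx=2.9,fy=2.9,interpolation=cv2.INTER_CUBIC))
p=manip.camera_params("top")
for n,uv,z in [("tray",(276,165),.02),("chisel",(170,200),.015),("wedge",(255,216),.01),("tape",(305,216),.03),("blue",(373,185),.012),("redL",(341,195),.012)]:
    print(n,ray(p,uv,z))
E
```

```text
tray [ 0.63322256 -0.0662904   0.02      ]
chisel [0.49912192 0.31465159 0.015     ]
wedge [0.44676385 0.00707068 0.01      ]
tape [ 0.44773079 -0.16972598  0.03      ]
blue [ 0.56631154 -0.41860409  0.012     ]
redL [ 0.52776483 -0.30218934  0.012     ]
```

View pics/topz.png

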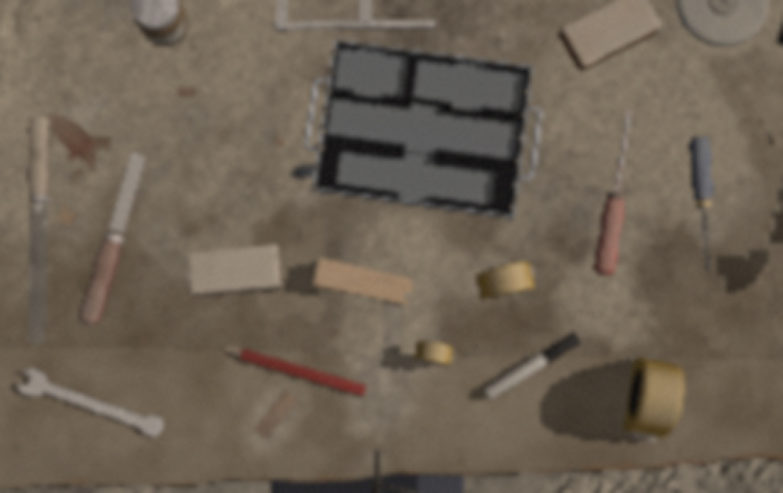

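```bash
cat >> h.py <<'E'
def to(x,y,z,yaw=None):
    """shift in tool mm and turn for the TCP target; yaw in deg of the jaw axis-perpendicular (tool x), mod 180"""
    s=manip.get_state();R=s['tcp_rot'];d=R.T@(np.array([x,y,z])-s['eef_pos'])*1000
    cy=np.degrees(np.arctan2(R[1,0],R[0,0]));t=0
    if yaw is not None:
        t=-((yaw-cy+90)%180-90)
    print("clock",round(s['clock'],2),"pos",s['eef_pos'].round(4),"yaw",round(cy,2),"q7",s['q'][6].round(2),"gap",s['finger_gap'].round(4),"F",s['force'].round(1))
    print("shift",d.round(1),"turn",round(np.radians(t),4),"alt",round(np.radians(t-180*np.sign(t)),3))
E
python3 - <<'E'
from h import *
p=manip.camera_params("wrist");s=manip.get_state()
c=-p['R'].T@p['t']
print(p['vfov'],p['cx'],p['cy'],"cam in tool",s['tcp_rot'].T@(c-s['eef_pos']),"\n",p['R']@s['tcp_rot'])
to(.52,-.40,.25,-80)
t=manip.camera_params("top")
for uv in [(694,137),(707,207),(708,270),(133,155),(93,320),(115,238)]:
    print(uv, ray(t,(130+uv[0]/2.9,120+uv[1]/2.9),.013))
E
```

```text
61.05691396305367 249.14618673340138 189.70952952750298 cam in tool [ 0.07790748 -0.00087283 -0.15430856] 
 [[-3.94502071e-04  9.99999890e-01  2.54776414e-04]
 [-9.63621408e-01 -3.12056377e-04 -2.67270808e-01]
 [-2.67270699e-01 -3.50946894e-04  9.63621425e-01]]Traceback (most recent call last):
  File "<stdin>", line 5, in <module>
  File "h.py", line 17, in to
    print("clock",round(s['clock'],2),"pos",s['eef_pos'].round(4),"yaw",round(cy,2),"q7",s['q'][6].round(2),"gap",s['finger_gap'].round(4),"F",s['force'].round(1))
                                                                                                                  ^^^^^^^^^^^^^^^^^^^^^
AttributeError: 'float' object has no attribute 'round'
```

```bash
sed -i "s/s\['finger_gap'\].round(4)/round(s['finger_gap'],4)/" h.py
python3 - <<'E'
from h import *
to(.50,-.36,.26,0)
t=manip.camera_params("top")
for uv in [(694,137),(707,207),(708,270),(133,155),(93,320),(115,238)]:
    print(uv, ray(t,(130+uv[0]/2.9,120+uv[1]/2.9),.013))
E
```

```text
clock 0.1 pos [ 0.1582 -0.6558  0.2299] yaw 13.56 q7 -0.07 gap 0.0938 F [ 0.1 -0.6 -0.2]
shift [ 401.7 -207.4  -29.9] turn 0.2368 alt -2.905
(694, 137) [ 0.63178057 -0.40692328  0.013     ]
(707, 207) [ 0.54274478 -0.4204134   0.013     ]
(708, 270) [ 0.46391038 -0.41915271  0.013     ]
(133, 155) [0.59762522 0.2987103  0.013     ]
(93, 320) [0.38963462 0.33786135 0.013     ]
(115, 238) [0.49183832 0.31598603 0.013     ]
```

carry_out:
  rows: [-1,400,-207,-30,0.237,-1,400,-207,-30,0.237,-1,400,-207,-30,0.237,-1,400,-207,-30,0.237,-1,400,-207,-30,0.237,-1,400,-207,-30,0.237,-1,400,-207,-30,0.237,-1,400,-207,-30,0.237,-1,400,-207,-30,0.237,-1,400,-207,-30,0.237,-1,400,-207,-30,0.237,-1,400,-207,-30,0.237]

```text
clock: 1.3
eef_pos: [0.4976, -0.3617, 0.2597]
tcp_rot: [[1.0, -0.001, -0.001], [-0.001, -1.0, 0.001], [-0.001, -0.001, -1.0]]
force: [-0.2, 0.2, 0.1]
finger_gap: 0.0942
```

```bash
cat >> h.py <<'E'
import json,pickle
def snap(name):
    p=manip.camera_params("wrist");im=manip.camera("wrist");cv2.imwrite(f"pics/{name}.png",im[:,:,::-1]);pickle.dump(p,open(f"pics/{name}.pkl","wb"))
    return im,p
def load(name):
    return cv2.imread(f"pics/{name}.png"),pickle.load(open(f"pics/{name}.pkl","rb"))
E
python3 - <<'E'
from h import *
snap("w1")
to(.5,.2,.26,0)
E
```

```text
clock 1.35 pos [ 0.4973 -0.362   0.2598] yaw -0.12 q7 -1.07 gap 0.0941 F [-0.5 -0.1  0.1]
shift [ 1.50e+00 -5.62e+02  3.00e-01] turn -0.0021 alt 3.139
```

View pics/w1.png

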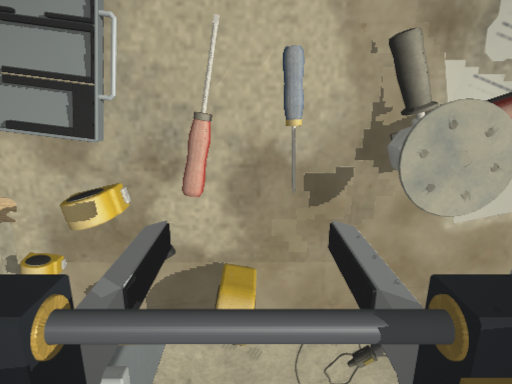

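Run:
```python
from h import *
im,p=load("w1")
hsv=cv2.cvtColor(im,cv2.COLOR_BGR2HSV)
m=cv2.inRange(hsv,(95,50,30),(130,255,255));m[:, :260]=0;m[:,330:]=0;m[150:]=0
n,l,st,c=cv2.connectedComponentsWithStats(m);k=1+st[1:,4].argmax();print(st[k],c[k])
ys,xs=np.where(l==k)
P=np.array([ray(p,(a,b),.016)[:2] for a,b in zip(xs,ys)])
print(P.mean(0));print(P.min(0),P.max(0))
print("tip",ray(p,(293,190),.012),"top",ray(p,(293,45),.012),"ferrule",ray(p,(294,124),.012))
v=cv2.fitLine(P.astype(np.float32),cv2.DIST_L2,0,.01,.01).ravel();print(v,np.degrees(np.arctan2(v[1],v[0])))
print("tape approx",ray(p,(95,205),.03))
to(.56,-.06,.26,0)
```

```text
[283  47   4  72 130] [284.42307692  81.73846154]
[ 0.59422812 -0.40159937]
[ 0.55337592 -0.40459341] [ 0.63189157 -0.39911857]
tip [ 0.4628712  -0.41658719  0.012     ] top [ 0.63455369 -0.41067991  0.012     ] ferrule [ 0.54601824 -0.41493918  0.012     ]
[ 0.9988047   0.04887914  0.59422815 -0.40159938] 2.8016849
tape approx [ 0.44892624 -0.16904168  0.03      ]
clock 1.35 pos [ 0.4973 -0.362   0.2598] yaw -0.12 q7 -1.07 gap 0.0941 F [-0.5 -0.1  0.1]
shift [  62.  -302.1    0. ] turn -0.0021 alt 3.139
```

carry_out:
  rows: [-1,70,-300,0,0,-1,70,-300,0,0,-1,70,-300,0,0,-1,70,-300,0,0,-1,70,-300,0,0,-1,70,-300,0,0,-1,70,-300,0,0,-1,70,-300,0,0,-1,70,-300,0,0]

```text
clock: 2.25
eef_pos: [0.5675, -0.0644, 0.2599]
tcp_rot: [[1.0, -0.005, -0.001], [-0.005, -1.0, 0.0], [-0.001, -0.0, -1.0]]
force: [-0.1, -0.9, -0.6]
finger_gap: 0.0938
```

Run:
```python
from h import *
snap("w2")
to(.45,.32,.26,-10)
```

```text
clock 2.3 pos [ 0.5675 -0.0647  0.2599] yaw -0.3 q7 -1.63 gap 0.0938 F [-0.2 -0.4 -0.4]
shift [-1.196e+02 -3.840e+02  2.000e-01] turn 0.1692 alt -2.972
```

View pics/w2.png

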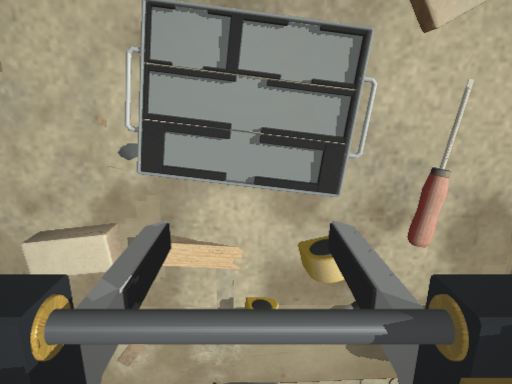

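Run:
```python
from h import *
im,p=load("w2")
cv2.imwrite("pics/w2z.png",cv2.resize(im[0:210,115:390],None,fx=2.8,fy=2.8,interpolation=cv2.INTER_CUBIC))
```

```text
(no output)
```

View pics/w2z.png

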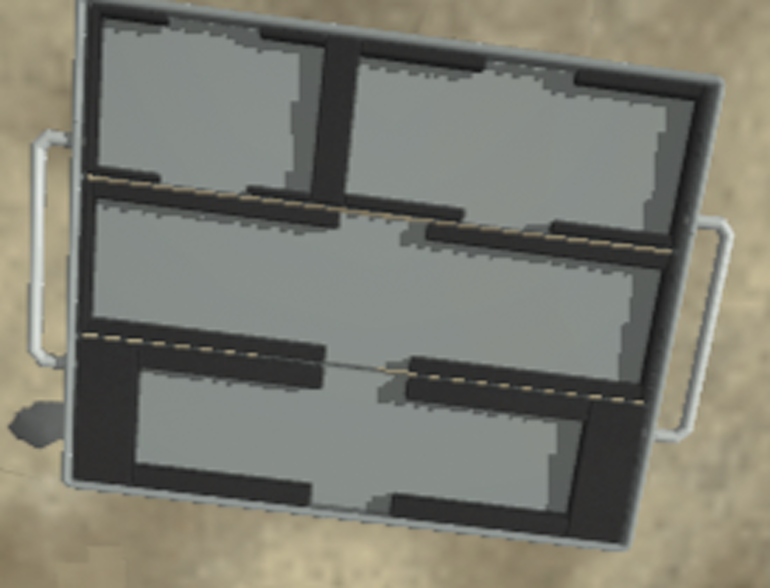

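Run:
```python
from h import *
im,p=load("w2")
f=lambda u,z: ray(p,(115+(u[0]+.5)/2.8-.5,(u[1]+.5)/2.8-.5),z)[:2]
c=[f(u,.022) for u in [(78,0),(722,80),(628,550),(66,485)]]
print(np.array(c).round(4),"ctr",np.mean(c,0))
s1=[f(u,.020) for u in [(87,177),(672,251)]];s2=[f(u,.020) for u in [(80,335),(645,402)]]
ang=lambda a,b: np.degrees(np.arctan2(*(b-a)[::-1]))
print("seam mids",np.mean(s1,0),np.mean(s2,0),"mean",np.mean(s1+s2,0),"len",[np.linalg.norm(a-b) for a,b in (s1,s2)])
print("angles",ang(*s1),ang(*s2),ang(c[0],c[1]),ang(c[3],c[2]),ang(c[3],c[0]),ang(c[2],c[1]))
# pocket edges, at top face
for nm,u in dict(drvL=(137,430),drvR=(575,470),chL=(92,260),chR=(655,320),tapeL=(98,95),tapeR=(325,110),wL=(345,130),wR=(690,170)).items(): print(nm,f(u,.020).round(4))
```

```text
[[ 0.7487  0.0503]
 [ 0.7194 -0.1997]
 [ 0.5271 -0.1761]
 [ 0.5582  0.0734]] ctr [ 0.63835787 -0.06300796]
seam mids [ 0.67035208 -0.06634628] [ 0.60792192 -0.05876275] mean [ 0.639137   -0.06255452] len [np.float64(0.24102635820765667), np.float64(0.24305802258121934)]
angles -97.11496712647715 -96.97778093435578 -96.6854453432449 -97.10766795856601 -6.891451549894415 -6.987068965175982
drvL [0.5821 0.0408]
drvR [ 0.5634 -0.1508]
chL [0.6531 0.0541]
chR [ 0.6277 -0.181 ]
tapeL [0.7156 0.0461]
tapeR [ 0.7097 -0.0436]
wL [ 0.7023 -0.0515]
wR [ 0.6867 -0.1906]
```

carry_out:
  rows: [-1,-100,-384,0,0.16,-1,-100,-384,0,0.16,-1,-100,-384,0,0.16,-1,-100,-384,0,0.16,-1,-100,-384,0,0.16,-1,-100,-384,0,0.16,-1,-100,-384,0,0.16,-1,-100,-384,0,0.16,-1,-100,-384,0,0.16,-1,-100,-384,0,0.16]

```text
clock: 3.3
eef_pos: [0.47, 0.3193, 0.2599]
tcp_rot: [[0.986, -0.165, -0.002], [-0.165, -0.986, -0.0], [-0.002, 0.0, -1.0]]
force: [-0.1, -0.2, 0.3]
finger_gap: 0.0942
```

Run:
```python
from h import *
snap("w3")
to(.45,.32,.26,-10)
```

```text
clock 3.35 pos [0.4705 0.3182 0.2599] yaw -9.59 q7 -2.56 gap 0.0937 F [-0.1 -0.3 -0.7]
shift [-20.5   1.6  -0.1] turn 0.0072 alt -3.134
```

View pics/w3.png

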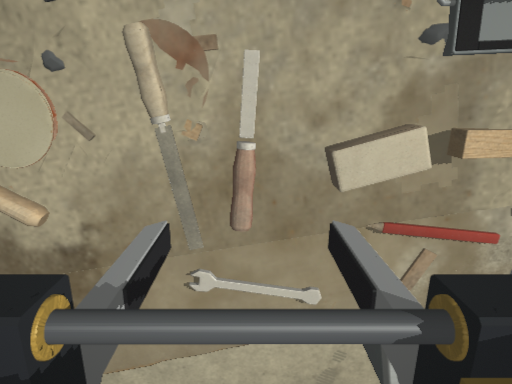

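Run:
```python
from h import *
im,p=load("w3")
a=ray(p,(251.5,50),.012)[:2];b=ray(p,(241,229),.0145)[:2]
print(a,b,np.linalg.norm(a-b))
d=(a-b)/np.linalg.norm(a-b);yaw=np.degrees(np.arctan2(d[1],d[0]));m=(a+b)/2;g=b+d*.065
print(m,g,yaw)
# handle centreline: midpoints of handle edges by row
hsv=cv2.cvtColor(im,cv2.COLOR_BGR2HSV)
cv2.imwrite("pics/w3z.png",cv2.resize(im[40:240,210:280],None,fx=3,fy=3,interpolation=cv2.INTER_NEAREST))
for r in (160,180,200,215): print(r,hsv[r,225:265].tolist()[::3])
to(*g,.033,yaw)
```

```text
[0.59942246 0.29572635] [0.38547687 0.34517743] 0.21958626326003353
[0.49244966 0.32045189] [0.44880716 0.33053936] -13.014706590555003
160 [[21, 68, 123], [21, 69, 129], [21, 66, 131], [21, 70, 117], [14, 72, 99], [15, 73, 136], [15, 75, 147], [14, 78, 163], [13, 74, 169], [13, 78, 170], [13, 92, 133], [21, 74, 121], [21, 70, 121], [21, 71, 126]]
180 [[21, 77, 119], [20, 77, 120], [21, 78, 114], [12, 69, 85], [15, 69, 114], [13, 72, 135], [13, 76, 135], [13, 77, 140], [13, 81, 155], [12, 83, 160], [21, 75, 122], [21, 74, 121], [21, 72, 120], [21, 70, 123]]
200 [[21, 73, 122], [20, 77, 120], [19, 78, 108], [13, 76, 91], [14, 70, 128], [15, 71, 148], [14, 72, 163], [13, 74, 165], [15, 67, 163], [12, 88, 134], [21, 68, 127], [22, 67, 126], [22, 67, 126], [21, 68, 127]]
215 [[21, 67, 129], [21, 69, 130], [12, 84, 82], [14, 61, 113], [16, 65, 138], [14, 67, 145], [15, 65, 157], [15, 67, 157], [14, 71, 158], [13, 87, 137], [21, 67, 126], [21, 66, 128], [22, 65, 129], [22, 67, 126]]
clock 3.35 pos [0.4705 0.3182 0.2599] yaw -9.59 q7 -2.56 gap 0.0937 F [-0.1 -0.3 -0.7]
shift [-23.1  -8.7 226.9] turn 0.0598 alt -3.082
```

View pics/w3z.png

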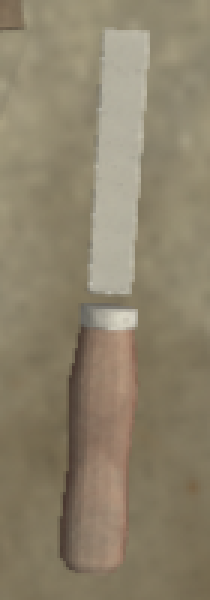

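carry_out:
  newtons: 25
  rows: [-1,-23,-9,40,0.05,-1,-23,-9,90,0.05,-1,-23,-9,140,0.05,-1,-23,-9,180,0.05,-1,-23,-9,205,0.05,-1,-23,-9,218,0.05,-1,-23,-9,225,0.05,-1,-23,-9,225,0.05,1,-23,-9,225,0.05,1,-23,-9,225,0.05,1,-23,-9,225,0.05,1,-23,-9,225,0.05,1,-23,-9,225,0.05,1,-23,-9,225,0.05]

```text
clock: 4.75
eef_pos: [0.449, 0.3308, 0.035]
tcp_rot: [[0.976, -0.216, -0.001], [-0.216, -0.976, -0.001], [-0.001, 0.001, -1.0]]
force: [-0.5, 0.1, 0.6]
finger_gap: 0.0495
```

Run:
```python
from h import *
to(.45,.32,.15,-13)
```

```text
clock 4.75 pos [0.449  0.3308 0.035 ] yaw -12.45 q7 -2.71 gap 0.0495 F [-0.5  0.1  0.6]
shift [   3.2   10.4 -115. ] turn 0.0095 alt -3.132
```

carry_out:
  rows: [1,0,0,0,0,1,0,0,0,0,1,0,0,0,0,1,0,0,0,0,1,0,0,0,0,1,0,0,0,0]

```text
clock: 5.35
eef_pos: [0.4489, 0.3308, 0.035]
tcp_rot: [[0.976, -0.216, -0.001], [-0.216, -0.976, -0.001], [-0.001, 0.001, -1.0]]
force: [0.1, -0.3, -0.7]
finger_gap: 0.0284
```

Run:
```python
from h import *
to(.6333,-.1075,.14,83)
```

```text
clock 5.35 pos [0.4489 0.3308 0.035 ] yaw -12.45 q7 -2.71 gap 0.0284 F [ 0.1 -0.3 -0.7]
shift [ 274.4  388.4 -105. ] turn 1.4757 alt -1.666
```

carry_out:
  rows: [1,0,0,-20,0,1,0,0,-60,0,1,0,0,-105,0,1,274,388,-105,-1.666,1,274,388,-105,-1.666,1,274,388,-105,-1.666,1,274,388,-105,-1.666,1,274,388,-105,-1.666,1,274,388,-105,-1.666,1,274,388,-105,-1.666,1,274,388,-105,-1.666,1,274,388,-105,-1.666,1,274,388,-105,-1.666,1,274,388,-105,-1.666,1,274,388,-105,-1.666,1,274,388,-105,-1.666,1,274,388,-105,-1.666,1,274,388,-105,-1.666,1,274,388,-105,-1.666]

```text
clock: 7.25
eef_pos: [0.633, -0.1064, 0.1401]
tcp_rot: [[0.123, 0.992, -0.001], [0.992, -0.123, -0.001], [-0.001, -0.001, -1.0]]
force: [0.3, 0.1, -1.4]
finger_gap: 0.0287
```

Run:
```python
from h import *
snap("w4")
to(.6333,-.1075,.048,83)
```

```text
clock 7.3 pos [ 0.633  -0.1065  0.1401] yaw 82.97 q7 -0.27 gap 0.0279 F [-0.9  0.9 -2.3]
shift [-0.9  0.5 92.1] turn -0.0006 alt 3.141
```

View pics/w4.png

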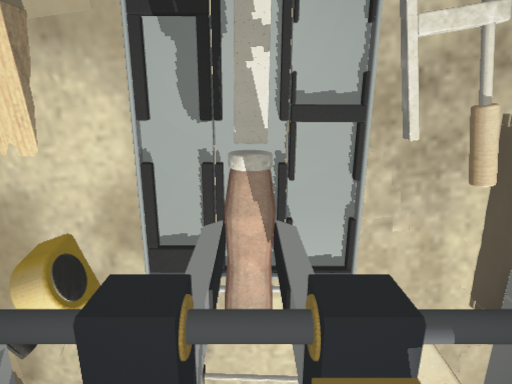

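carry_out:
  rows: [1,-1,0,40,0,1,-1,0,70,0,1,-1,0,84,0,1,-1,0,91,0,1,-1,0,92,0,1,-1,0,92,0,0,-1,0,92,0,0,-1,0,92,0,0,-1,0,92,0,0,-1,0,92,0,0,-1,0,80,0,0,-1,0,50,0,-0.2,-1,0,0,0,-0.2,-1,0,-50,0,-0.2,-1,0,-80,0]

```text
clock: 8.8
eef_pos: [0.6339, -0.1072, 0.2252]
tcp_rot: [[0.122, 0.993, 0.003], [0.993, -0.122, -0.001], [-0.001, 0.003, -1.0]]
force: [-0.6, -0.7, 0.4]
finger_gap: 0.0561
```

Run:
```python
from h import *
snap("w5")
to(.588,-.411,.22,2)
```

```text
clock 8.85 pos [ 0.6355 -0.1073  0.2291] yaw 82.97 q7 -0.23 gap 0.0561 F [ 1.8 -0.3  4.5]
shift [-307.3  -10.     9.4] turn 1.4132 alt -1.728
```

View pics/w5.png

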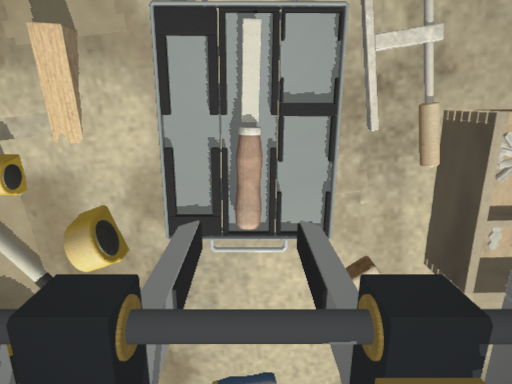

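carry_out:
  rows: [-1,-305,-45,25,1.41,-1,-305,-45,25,1.41,-1,-305,-45,25,1.41,-1,-305,-45,25,1.41,-1,-305,-45,25,1.41,-1,-305,-45,25,1.41,-1,-305,-45,25,1.41,-1,-305,-45,25,1.41,-1,-305,-45,25,1.41,-1,-305,-45,25,1.41,-1,-305,-45,25,1.41,-1,-305,-45,25,1.41,-1,-305,-45,25,1.41]

```text
clock: 10.15
eef_pos: [0.5537, -0.4044, 0.2043]
tcp_rot: [[0.999, 0.04, 0.007], [0.04, -0.999, -0.002], [0.007, 0.002, -1.0]]
force: [0.4, 0.3, -0.7]
finger_gap: 0.094
```

Run:
```python
from h import *
im,p=snap("w6")
to(.588,-.411,.033,2)
```

```text
clock 10.2 pos [ 0.5537 -0.4044  0.2042] yaw 2.27 q7 -1.03 gap 0.0938 F [ 0.6 -0.3 -0.1]
shift [ 32.7   7.5 171.5] turn 0.0047 alt -3.137
```

View pics/w6.png

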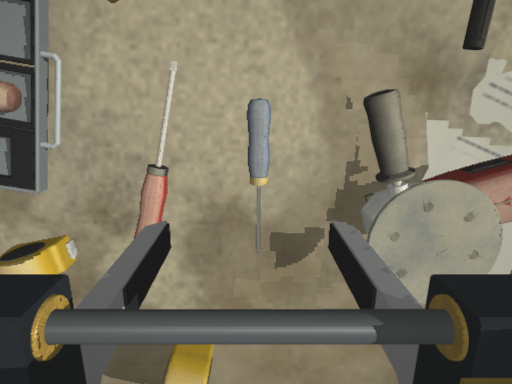

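Run:
```python
from h import *
im,p=load("w6")
a=ray(p,(258.3,252.5),.012)[:2];b=ray(p,(259,97.5),.014)[:2]
L=np.linalg.norm(a-b);d=(a-b)/L;print(a,b,L,"yaw of handle dir",np.degrees(np.arctan2(-d[1],-d[0])))
g=(a+b)/2-d*.042; print(g, ray(p,(259,135),.012))
to(*g,.031,np.degrees(np.arctan2(d[1],d[0])))
```

```text
[ 0.46139429 -0.41820363] [ 0.63496964 -0.41070621] 0.17373719182408004 yaw of handle dir 2.4733010279862286
[ 0.59014284 -0.41264246] [ 0.59691132 -0.41257796  0.012     ]
clock 10.2 pos [ 0.5537 -0.4044  0.2042] yaw 2.27 q7 -1.03 gap 0.0938 F [ 0.6 -0.3 -0.1]
shift [ 34.8   9.3 173.5] turn -0.0036 alt 3.138
```

carry_out:
  rows: [-1,35,9,40,0,-1,35,9,90,0,-1,35,9,130,0,-1,35,9,155,0,-1,35,9,167,0,-1,35,9,171,0,-1,35,9,171,0,1,35,9,171,0,1,35,9,171,0,1,35,9,171,0,1,35,9,171,0,1,35,9,171,0,1,35,9,171,0,1,35,9,171,0,1,35,9,171,0,1,35,9,171,0,1,35,9,171,0,1,35,9,171,0,1,35,9,171,0]

```text
clock: 12.1
eef_pos: [0.5903, -0.4124, 0.0335]
tcp_rot: [[0.999, 0.04, 0.007], [0.04, -0.999, -0.002], [0.007, 0.002, -1.0]]
force: [-0.0, 0.3, 0.2]
finger_gap: 0.0238
```

Run:
```python
from h import *
# driver pocket centre, handle dir = tool x (yaw 83): mid = tcp - .042*x
c=np.array([.5753,-.0550]);x=np.array([.1219,.9925]);t=c+.042*x;print(t)
to(*t,.13,83)
```

```text
[ 0.5804198 -0.013315 ]
clock 12.1 pos [ 0.5903 -0.4124  0.0335] yaw 2.27 q7 -1.07 gap 0.0238 F [-0.   0.3  0.2]
shift [   6.7 -398.9  -97.3] turn -1.409 alt 1.733
```

carry_out:
  rows: [1,0,0,-20,0,1,0,0,-60,0,1,0,0,-97,0,1,7,-399,-97,-1.41,1,7,-399,-97,-1.41,1,7,-399,-97,-1.41,1,7,-399,-97,-1.41,1,7,-399,-97,-1.41,1,7,-399,-97,-1.41,1,7,-399,-97,-1.41,1,7,-399,-97,-1.41,1,7,-399,-97,-1.41,1,7,-399,-97,-1.41,1,7,-399,-97,-1.41,1,7,-399,-97,-1.41,1,7,-399,-97,-1.41,1,7,-399,-97,-1.41]

```text
clock: 13.8
eef_pos: [0.5808, -0.0135, 0.1297]
tcp_rot: [[0.122, 0.992, 0.007], [0.992, -0.122, -0.002], [-0.001, 0.008, -1.0]]
force: [-0.2, 0.0, -0.8]
finger_gap: 0.0239
```

Run:
```python
from h import *
snap("w7")
to(.5804,-.0133,.048,83)
```

```text
clock 13.85 pos [ 0.5808 -0.0134  0.1297] yaw 82.99 q7 -0.45 gap 0.0239 F [-0.1  0.3 -1.1]
shift [ 0.2 -1.  81.7] turn -0.0001 alt 3.141
```

View pics/w7.png

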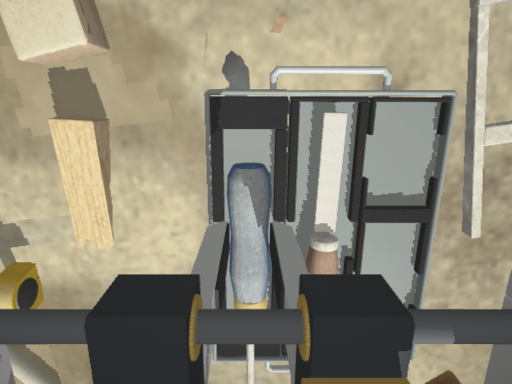

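carry_out:
  rows: [1,0,-1,30,0,1,0,-1,60,0,1,0,-1,74,0,1,0,-1,81,0,1,0,-1,82.5,0,1,0,-1,82.5,0,0.27,0,-1,82.5,0,0.27,0,-1,82.5,0,0.27,0,-1,82.5,0,0.27,0,-1,80,0,0.2,0,-1,65,0,0,0,-1,25,0,-0.2,0,-1,-25,0,-0.2,0,-1,-75,0,-0.2,0,-1,-100,0,-0.2,0,-1,-100,0]

```text
clock: 15.45
eef_pos: [0.5807, -0.0128, 0.235]
tcp_rot: [[0.122, 0.992, 0.015], [0.993, -0.122, -0.002], [-0.001, 0.015, -1.0]]
force: [0.3, -0.1, 0.1]
finger_gap: 0.056
```

Run:
```python
from h import *
snap("w8")
to(.448,-.17,.23,10)
```

```text
clock 15.5 pos [ 0.5798 -0.013   0.2325] yaw 82.98 q7 -0.38 gap 0.0567 F [-0.8 -0.8 -0.9]
shift [-171.9 -111.6    1.3] turn 1.2738 alt -1.868
```

View pics/w8.png

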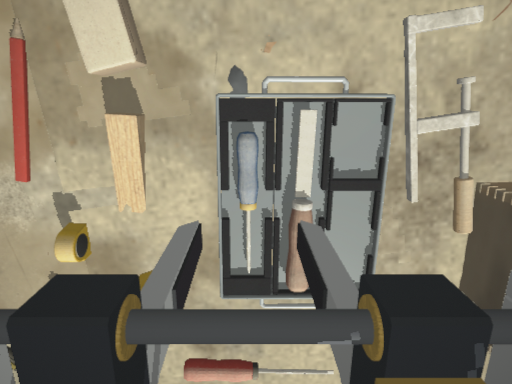

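carry_out:
  rows: [-1,-172,-112,-10,-0.35,-1,-172,-112,-10,-0.35,-1,-172,-112,-10,-0.35,-1,-172,-112,-10,-0.35,-1,-172,-112,-10,-0.35,-1,-172,-112,-10,-0.35,-1,-172,-112,-10,-0.35,-1,-172,-112,-10,-0.35]

```text
clock: 16.3
eef_pos: [0.448, -0.1689, 0.241]
tcp_rot: [[-0.227, 0.974, 0.011], [0.974, 0.227, -0.002], [-0.004, 0.01, -1.0]]
force: [-0.4, 0.5, 0.8]
finger_gap: 0.0939
```

Run:
```python
from h import *
snap("w9")
to(.448,-.17,.23,103)
print(manip.get_state()['tcp_rot'].round(4), manip.get_state()['q'].round(3))
```

```text
clock 16.35 pos [ 0.4481 -0.1689  0.241 ] yaw 103.15 q7 0.39 gap 0.0937 F [-0.5  0.1  0.1]
shift [-1.1 -0.4 11. ] turn 0.0026 alt -3.139
[[-0.2275  0.9737  0.0112]
 [ 0.9738  0.2276 -0.0018]
 [-0.0043  0.0105 -0.9999]] [ 0.722  0.121 -0.53   2.     0.071  1.026  0.389]
```

View pics/w9.png

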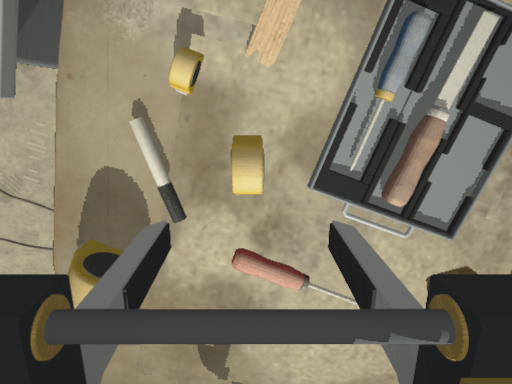

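Run:
```python
from h import *
im,p=load("w9")
print("cam",-p['R'].T@p['t'])
cv2.imwrite("pics/w9z.png",cv2.resize(im[120:210,210:290],None,fx=6,fy=6,interpolation=cv2.INTER_NEAREST))
for uv in [(232.5,165),(264,165),(248,135),(248,194)]:
    print(uv,[ray(p,uv,z).round(4)[:2] for z in (.0,.032,.064)])
print(proj(p,[.448,-.169,.064]),proj(p,[.448,-.169,.0]))
```

```text
cam [ 0.42855373 -0.09204156  0.39502109]
(232.5, 165) [array([ 0.4306, -0.1732]), array([ 0.4304, -0.1666]), array([ 0.4302, -0.1601])]
(264, 165) [array([ 0.4684, -0.1645]), array([ 0.4652, -0.1586]), array([ 0.462 , -0.1527])]
(248, 135) [array([ 0.4409, -0.1331]), array([ 0.4399, -0.1298]), array([ 0.4389, -0.1265])]
(248, 194) [array([ 0.4576, -0.2053]), array([ 0.4553, -0.1961]), array([ 0.4529, -0.1869])]
[247.28993288 176.96027345] [247.03910084 164.85887648]
```

View pics/w9z.png

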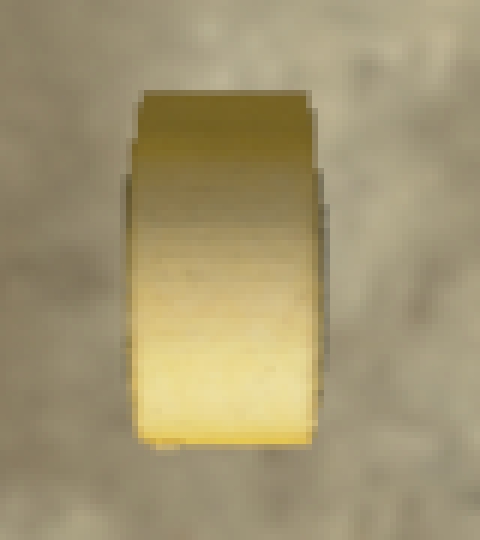

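carry_out:
  rows: [-1,1,1,40,0,-1,1,1,90,0,-1,1,1,140,0,-1,1,1,170,0,-1,1,1,185,0,-1,1,1,191,0,-1,1,1,191,0,1,1,1,191,0,1,1,1,191,0,1,1,1,191,0,1,1,1,191,0,1,1,1,191,0,1,1,1,191,0,1,1,1,191,0,1,1,1,191,0,1,1,1,191,0,1,1,1,191,0]

```text
clock: 18.05
eef_pos: [0.4508, -0.168, 0.05]
tcp_rot: [[-0.227, 0.974, 0.011], [0.974, 0.228, -0.002], [-0.004, 0.01, -1.0]]
force: [-0.6, -0.1, 0.7]
finger_gap: 0.034
```

Run:
```python
from h import *
to(.7114,.0038,.16,83)
print(manip.get_state()['tcp_rot'].round(4))
```

```text
clock 18.05 pos [ 0.4508 -0.168   0.05  ] yaw 103.15 q7 0.17 gap 0.034 F [-0.6 -0.1  0.7]
shift [ 107.6  293.9 -107.4] turn 0.3517 alt -2.79
[[-0.2275  0.9737  0.0109]
 [ 0.9738  0.2275 -0.0018]
 [-0.0042  0.0102 -0.9999]]
```

carry_out:
  rows: [1,0,0,-20,0,1,0,0,-60,0,1,0,0,-95,0,1,107,294,-105,0.352,1,107,294,-105,0.352,1,107,294,-105,0.352,1,107,294,-105,0.352,1,107,294,-105,0.352,1,107,294,-105,0.352,1,107,294,-105,0.352,1,107,294,-105,0.352,1,107,294,-105,0.352,1,107,294,-105,0.352]

```text
clock: 19.35
eef_pos: [0.7108, 0.0022, 0.1573]
tcp_rot: [[0.123, 0.992, 0.01], [0.992, -0.123, -0.002], [-0.001, 0.01, -1.0]]
force: [0.7, -0.3, -1.0]
finger_gap: 0.034
```

Run:
```python
from h import *
snap("w10")
to(.7114,.0038,.062,83)
```

```text
clock 19.4 pos [0.7109 0.002  0.1575] yaw 82.92 q7 -0.44 gap 0.0339 F [-0.4  0.1 -1.7]
shift [ 1.9 -0.7 95.5] turn -0.0015 alt 3.14
```

View pics/w10.png

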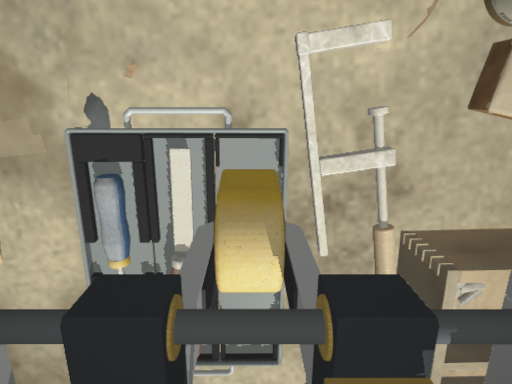

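Run:
```python
from h import *
im,p=load("w10")
s=manip.get_state()
for uv in [(250,170),(250,292)]:
  for z in (.11,.14,.17):
    w=ray(p,uv,z); print(uv,z,(s['tcp_rot'].T@(w-s['eef_pos']))*1000)
im2,p2=load("w2"); t=manip.camera_params("top")
print("box near edge", [ray(t,u,.06).round(3) for u in [(278,108),(327,112),(283,68)]])
print("box from w10",[ray(p,u,.06).round(3) for u in [(400,232),(440,262),(445,375)]])
print("clamp",[ray(p,u,.02).round(3) for u in [(300,45),(322,250),(375,110)]])
```

```text
(250, 170) 0.11 [35.83445575  0.16066914 47.50078999]
(250, 170) 0.14 [42.22474826  0.10062574 17.49117633]
(250, 170) 0.17 [ 4.86150408e+01  4.05823350e-02 -1.25184373e+01]
(250, 292) 0.11 [-51.83257398   0.21214065  47.60069503]
(250, 292) 0.14 [-32.38886833   0.14443326  17.57620575]
(250, 292) 0.17 [-12.94516268   0.07672587 -12.44828354]
box near edge [array([ 0.835, -0.07 ,  0.06 ]), array([ 0.822, -0.246,  0.06 ]), array([ 0.99 , -0.087,  0.06 ])]
box from w10 [array([ 0.833, -0.042,  0.06 ]), array([ 0.868, -0.074,  0.06 ]), array([ 0.876, -0.196,  0.06 ])]
clamp [array([0.769, 0.118, 0.02 ]), array([ 0.775, -0.07 ,  0.02 ]), array([0.83 , 0.058, 0.02 ])]
```

carry_out:
  rows: [1,0,-0.5,40,0,1,0,-0.5,70,0,1,0,-0.5,85,0,1,0,-0.5,92,0,1,0,-0.5,95,0,1,0,-0.5,95,0,0.0,0,-0.5,95,0,0,0,-0.5,95,0,0,0,-0.5,95,0,0,0,-0.5,92,0,0,0,-0.5,75,0,-0.2,0,-0.5,35,0,-0.2,0,-0.5,-15,0,-0.2,0,-0.5,-60,0,-0.2,0,-0.5,-75,0,-0.2,0,-0.5,-75,0]

```text
clock: 21.0
eef_pos: [0.7108, 0.0026, 0.237]
tcp_rot: [[0.123, 0.992, 0.016], [0.992, -0.123, -0.002], [-0.0, 0.016, -1.0]]
force: [-1.5, -0.5, -0.3]
finger_gap: 0.0562
```

Run:
```python
from h import *
snap("w11")
to(.446,.007,.23,83)
```

```text
clock 21.05 pos [0.71   0.0024 0.2344] yaw 82.92 q7 -0.41 gap 0.0564 F [-0.1  0.  -0.9]
shift [ -27.9 -262.6    1. ] turn -0.0014 alt 3.14
```

View pics/w11.png

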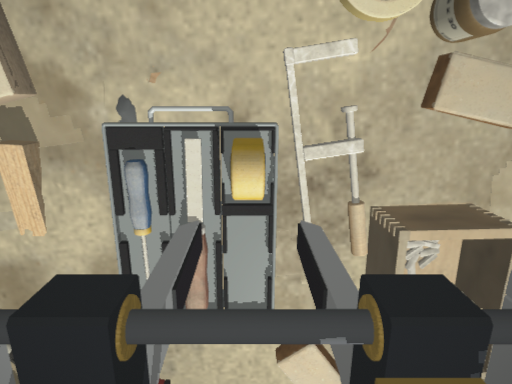

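carry_out:
  rows: [-1,-28,-260,5,0,-1,-28,-260,5,0,-1,-28,-260,5,0,-1,-28,-260,5,0,-1,-28,-260,5,0,-1,-28,-260,5,0,-1,-28,-260,5,0,-1,-28,-260,5,0,-1,-28,-260,5,0]

```text
clock: 21.95
eef_pos: [0.4496, 0.0067, 0.2257]
tcp_rot: [[0.123, 0.992, 0.013], [0.992, -0.123, -0.002], [-0.0, 0.013, -1.0]]
force: [0.6, 0.3, -0.2]
finger_gap: 0.0937
```

Run:
```python
from h import *
im,p=snap("w12")
to(.446,.007,.23,83);print(manip.get_state()['tcp_rot'].round(3))
cv2.imwrite("pics/w12z.png",cv2.resize(im[60:260,150:350,::-1],None,fx=3,fy=3,interpolation=cv2.INTER_NEAREST))
```

```text
clock 22.0 pos [0.4495 0.0068 0.2256] yaw 82.92 q7 -0.34 gap 0.0942 F [ 0.4  0.2 -1.4]
shift [-0.2 -3.4 -4.4] turn -0.0014 alt 3.14
[[ 0.123  0.992  0.012]
 [ 0.992 -0.123 -0.002]
 [-0.     0.012 -1.   ]]
```

View pics/w12.png

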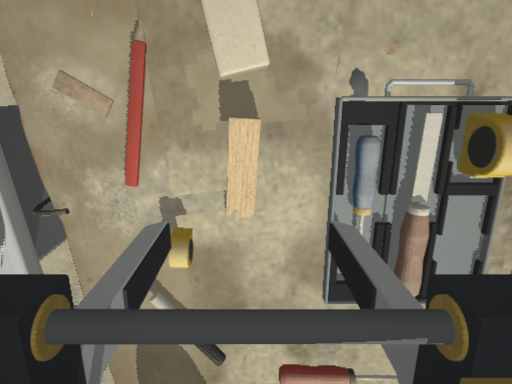

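View pics/w12z.png

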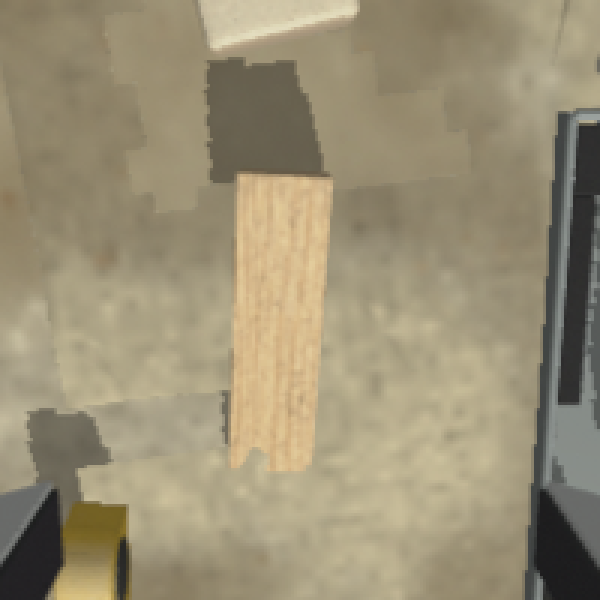

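Run:
```python
from h import *
im,p=load("w12")
f=lambda u,z: ray(p,(150+(u[0]+.5)/3-.5,60+(u[1]+.5)/3-.5),z)[:2]
A,B,C,D=f((237,173),.032),f((332,178),.032),f((230,470),.004),f((310,472),.004)
a=(A+B)/2;b=(C+D)/2;L=np.linalg.norm(a-b);d=(a-b)/L
print(a,b,L,np.linalg.norm(A-B),np.linalg.norm(C-D),"yaw",np.degrees(np.arctan2(d[1],d[0])))
g=a-d*.046;print("grasp",g)
s=manip.get_state()
for z in (.0,.03): print("small tape right edge in tool about grasp", s['tcp_rot'].T@(ray(p,(194,230),z)-np.r_[g,.0]))
to(*g,.036,np.degrees(np.arctan2(d[1],d[0])))
```

```text
[0.45433071 0.06635806] [ 0.43314837 -0.05158129] 0.11982646743708195 0.033139560995728415 0.03269819124337564 yaw 79.81802303914351
grasp [0.44619905 0.0210825 ]
small tape right edge in tool about grasp [-0.09262221 -0.06136052 -0.00074545]
small tape right edge in tool about grasp [-0.08020059 -0.0559053  -0.03068237]
clock 22.0 pos [0.4495 0.0068 0.2256] yaw 82.92 q7 -0.34 gap 0.0942 F [ 0.4  0.2 -1.4]
shift [ 13.8  -7.4 189.6] turn 0.0542 alt -3.087
```

carry_out:
  newtons: 30
  rows: [-1,14,-7.5,40,0.054,-1,14,-7.5,90,0.054,-1,14,-7.5,140,0.054,-1,14,-7.5,170,0.054,-1,14,-7.5,184,0.054,-1,14,-7.5,189.5,0.054,-1,14,-7.5,189.5,0.054,1,14,-7.5,189.5,0.054,1,14,-7.5,189.5,0.054,1,14,-7.5,189.5,0.054,1,14,-7.5,189.5,0.054,1,14,-7.5,189.5,0.054,1,14,-7.5,189.5,0.054,1,14,-7.5,189.5,0.054,1,14,-7.5,189.5,0.054,1,14,-7.5,189.5,0.054,1,14,-7.5,189.5,0.054]

```text
clock: 23.7
eef_pos: [0.4461, 0.0213, 0.0361]
tcp_rot: [[0.177, 0.984, 0.012], [0.984, -0.177, -0.002], [0.0, 0.012, -1.0]]
force: [0.3, -0.5, 1.4]
finger_gap: 0.0338
```

Run:
```python
from h import *
c=np.array([.6955,-.1212]);x=np.array([.1219,.9925]);t=c+.014*x;print(t)
to(*t,.15,83);print(manip.get_state()['tcp_rot'].round(3))
```

```text
[ 0.6972066 -0.107305 ]
clock 23.7 pos [0.4461 0.0213 0.0361] yaw 79.83 q7 -0.7 gap 0.0338 F [ 0.3 -0.5  1.4]
shift [ -82.1  271.2 -110.6] turn -0.0554 alt 3.086
[[ 0.177  0.984  0.012]
 [ 0.984 -0.177 -0.002]
 [ 0.     0.012 -1.   ]]
```

carry_out:
  rows: [1,0,0,-20,0,1,0,0,-60,0,1,0,0,-100,0,1,-82,271,-110,-0.055,1,-82,271,-110,-0.055,1,-82,271,-110,-0.055,1,-82,271,-110,-0.055,1,-82,271,-110,-0.055,1,-82,271,-110,-0.055,1,-82,271,-110,-0.055,1,-82,271,-110,-0.055,1,-82,271,-110,-0.055,1,-82,271,-110,-0.055]

```text
clock: 25.0
eef_pos: [0.6963, -0.1065, 0.1496]
tcp_rot: [[0.121, 0.993, 0.012], [0.993, -0.121, -0.002], [-0.0, 0.012, -1.0]]
force: [-0.1, -0.1, -0.4]
finger_gap: 0.0337
```

Run:
```python
from h import *
snap("w13")
to(.6972,-.1073,.048,83);print(manip.get_state()['tcp_rot'].round(3))
```

```text
clock 25.05 pos [ 0.6965 -0.1066  0.1497] yaw 83.02 q7 -0.29 gap 0.0335 F [0.3 0.7 0.4]
shift [ -0.5  -0.5 101.7] turn 0.0003 alt -3.141
[[ 0.122  0.993  0.012]
 [ 0.993 -0.122 -0.002]
 [-0.     0.013 -1.   ]]
```

View pics/w13.png

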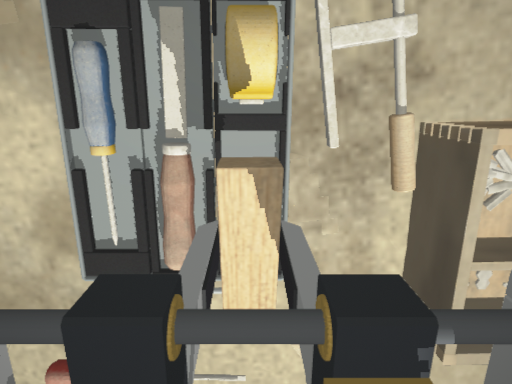

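carry_out:
  rows: [1,0,-0.5,40,0,1,0,-0.5,75,0,1,0,-0.5,92,0,1,0,-0.5,99,0,1,0,-0.5,101.5,0,1,0,-0.5,101.5,0,0.1,0,-0.5,101.5,0,0.1,0,-0.5,101.5,0,0.1,0,-0.5,101.5,0,0.1,0,-0.5,98,0,0,0,-0.5,80,0,-0.2,0,-0.5,40,0,-0.2,0,-0.5,-10,0,-0.2,0,-0.5,-60,0,-0.2,-120,-0.5,-90,0,-0.2,-120,-0.5,-90,0,-0.2,-120,-0.5,-90,0,-0.2,-120,-0.5,-90,0]

```text
clock: 26.85
eef_pos: [0.6795, -0.2306, 0.2423]
tcp_rot: [[0.127, 0.992, 0.014], [0.992, -0.127, -0.004], [-0.003, 0.015, -1.0]]
force: [0.5, 0.1, 0.3]
finger_gap: 0.0566
```

Run:
```python
from h import *
im,p=snap("w14")
for n in ("top","scene"): cv2.imwrite(f"pics/{n}1.png",manip.camera(n)[:,:,::-1])
a=cv2.imread("pics/top1.png")[120:290,130:400]
cv2.imwrite("pics/top1z.png",cv2.resize(a,None,fx=2.9,fy=2.9,interpolation=cv2.INTER_CUBIC))
b=cv2.imread("pics/scene1.png")[140:260,150:390]
cv2.imwrite("pics/scene1z.png",cv2.resize(b,None,fx=3.3,fy=3.3,interpolation=cv2.INTER_CUBIC))
to(.64,-.06,.3,83)
```

```text
clock 27.0 pos [ 0.6804 -0.2242  0.2406] yaw 83.08 q7 -0.07 gap 0.0559 F [ 0.8  0.5 -0.4]
shift [158.1 -59.1 -60.1] turn 0.0015 alt -3.14
```

View pics/w14.png

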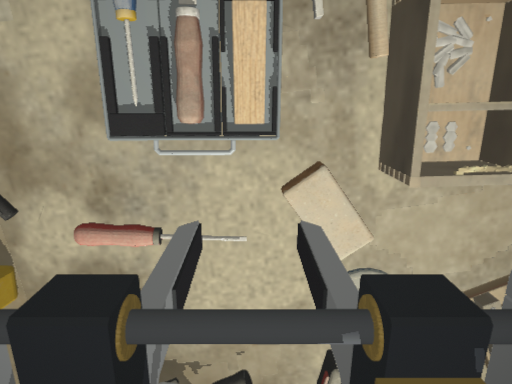

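View pics/top1z.png

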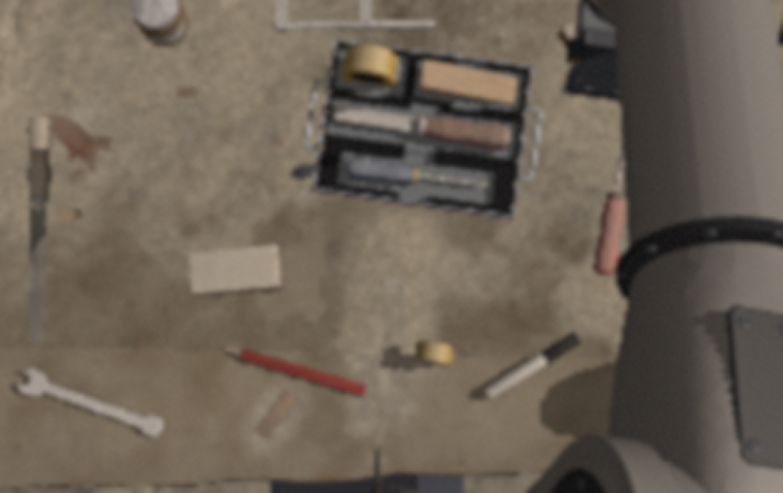

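View pics/scene1z.png

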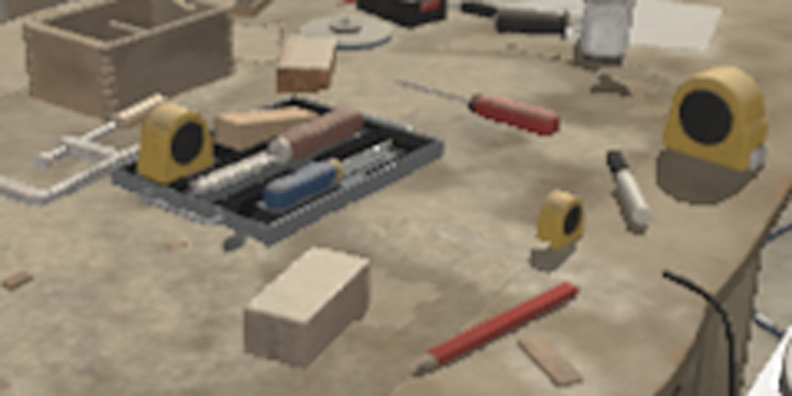

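carry_out:
  rows: [-0.2,135,-75,-60,0,-0.2,135,-75,-60,0,-0.2,135,-75,-60,0,-0.2,135,-75,-60,0,-0.2,135,-75,-60,0,-0.2,135,-75,-60,0,-0.2,135,-75,-60,0,-0.2,135,-75,-60,0]

```text
clock: 27.8
eef_pos: [0.6215, -0.0822, 0.2988]
tcp_rot: [[0.122, 0.992, 0.012], [0.993, -0.122, -0.001], [0.0, 0.012, -1.0]]
force: [-0.2, -0.1, -0.3]
finger_gap: 0.0565
```

Run:
```python
from h import *
im,p=snap("w15")
c=np.array([.6388,-.0628]);u=np.array([.9925,-.1219]);w=np.array([-.1219,-.9925])
o=im[:,:,::-1].copy()
# pocket outlines at top face
for off,cx,L,W in [(0,0,.238,.048),(-.064,0,.195,.043),(.064,-.075,.088,.055),(.064,.051,.136,.052)]:
    m=c+u*off+w*cx
    q=[proj(p,np.r_[m+w*a*L/2+u*b*W/2,.020]) for a,b in [(1,1),(1,-1),(-1,-1),(-1,1)]]
    cv2.polylines(o,[np.array(q).round().astype(int)],True,(0,255,0),1)
cv2.imwrite("pics/w15o.png",cv2.resize(o[60:330,100:420],None,fx=2.2,fy=2.2,interpolation=cv2.INTER_CUBIC))
```

```text
(no output)
```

View pics/w15o.png

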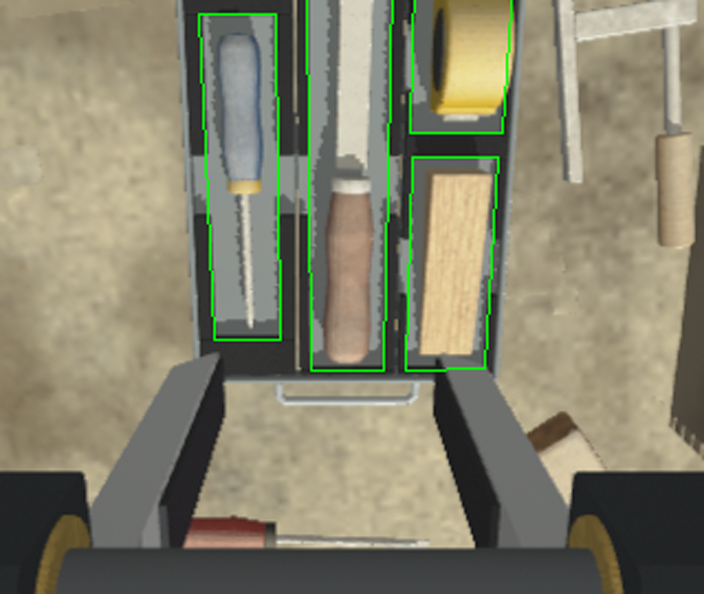

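```bash
python3 -c "
from cell import manip
print(manip.finish_job(), manip.get_state()['clock'])"
```

```text
the job is handed in; nothing more can be done
the job is handed in; nothing more can be done
```

The kit is packed and the job is handed in, at about 28 s on the clock against the 96 s limit. I placed the chisel, the short blue screwdriver, the middle-sized tape measure and the wedge in that order. I lowered each into its own pocket and let go about 1–4 mm above the floor.

- **Placement:** the last wrist picture, with the pocket outlines drawn on it, shows the screwdriver and wedge wholly inside theirs. The chisel blade tip and the far end of the tape measure were cut off at the top of that picture. The earlier wrist view and the bench camera show both ends inside.
- **Seating:** all four look seated on the pocket floors in the pictures. I did not measure their heights.
- **Left alone:** the file, red screwdriver, block and the other two tape measures look undisturbed.
- **Forces:** wrist-force readings between moves stayed under about 5 N.
- **Mismatch:** the tape measure gripped at 34 mm wide, not the listed 37 mm. By length it is clearly the middle one of the three.
- **Joint limit:** the last joint reached -2.71 while gripping the chisel, against a limit of -2.73, so it came close but stayed in range.

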